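Shut off and vent a sprayer leak-test manifold

TASK

The leak test on the sprayer tank is finished, so let the pressure off: with one finger push the lever of the supply valve (the branch with the filter-regulator) round until it is fully shut, square across its pipe, and only then push the lever of the vent valve (the branch that ends in the bare bronze silencer) round until it is fully open, in line with its pipe. Leave the tank's valve open as it is. Only push the levers, never take hold of them, and do not disturb the loose things standing around.

Things in the scene. Friction and masses are not known exactly. Their poses are not given: they have to be found in the camera images.
- manifold: Leak-test manifold: square aluminium bar 36 x 500 x 36 mm, axis 100 mm above the table, on two dark stands, fixed. Origin on the table below the bar's middle; y along the bar. Three parallel branch pipes leave its +x side (away from the robot) at y = -190, 0, +190 mm, valve stems 80 mm from the bar; which branch is where varies.
- supply_branch: Supply branch, fixed: the one with the filter-regulator (grey 44 mm cube 162 mm past the stem, black knob on top to height 154 mm, clear bowl below, side gauge); pipe then bends down into the table. Origin on the table below the valve stem; x along the pipe away from the bar, z up. Pipe axis at height 100, pipe 21, valve body 37 dia; bar at x = -80.
- vent_branch: Vent branch, fixed: the short one that ends in a bare sintered-bronze silencer (25 mm dia cone, tip 200 mm past the stem). Origin on the table below the valve stem; x along the pipe away from the bar, z up. Pipe axis at height 100, pipe 21, valve body 37 dia; bar at x = -80.
- tank_branch: Tank branch, fixed: the one with a translucent 2-litre sprayer tank (128 mm dia, top at height 165, 160 to 374 mm past the stem) lying on a wooden saddle, neck in a black cap. Origin on the table below the valve stem; x along the pipe away from the bar, z up. Pipe axis at height 100, pipe 21, valve body 37 dia; bar at x = -80.
- supply_lever (a joint): Supply valve lever. 0 = shut: across the pipe, pointing to its branch's +y; 1.571 = fully open: in line, pointing to branch +x; stops at both. At angle a it points along (sin a, cos a) in branch x, y (clockwise from above opens). Takes about 5 N pushed sideways at the sleeve, stays where left. Starts open (1.2 to 1.571).
- supply_sleeve (a point): Centre of the black sleeve of the supply lever, 74 mm from the stem axis, 150 mm above the table. Sleeve 72 mm long (38 to 110 mm from the stem axis), 20 wide, 11 tall; below it, when in line, the pipe's top is at height 111 mm. y runs along the lever to its free end, x across the sleeve, z up.
- vent_lever (a joint): Vent valve lever. 0 = shut: across the pipe, pointing to its branch's +y; 1.571 = fully open: in line, pointing to branch +x; stops at both. At angle a it points along (sin a, cos a) in branch x, y (clockwise from above opens). Takes about 5 N pushed sideways at the sleeve, stays where left. Starts shut (0 to 0.08).
- vent_sleeve (a point): Centre of the black sleeve of the vent lever, 74 mm from the stem axis, 150 mm above the table. Sleeve 72 mm long (38 to 110 mm from the stem axis), 20 wide, 11 tall; below it, when in line, the pipe's top is at height 111 mm. y runs along the lever to its free end, x across the sleeve, z up.
- tank_lever (a joint): Tank valve lever. 0 = shut: across the pipe, pointing to its branch's +y; 1.571 = fully open: in line, pointing to branch +x; stops at both. At angle a it points along (sin a, cos a) in branch x, y (clockwise from above opens). Takes about 5 N pushed sideways at the sleeve, stays where left. Starts open; must stay so.
- tank_sleeve (a point): Centre of the black sleeve of the tank lever, 74 mm from the stem axis, 150 mm above the table. Sleeve 72 mm long (38 to 110 mm from the stem axis), 20 wide, 11 tall; below it, when in line, the pipe's top is at height 111 mm. y runs along the lever to its free end, x across the sleeve, z up.
- leak_bottle: Bystander: small upright white bottle with screw cap, 44 mm diameter, 135 mm tall, loose, standing between two branches; origin at the centre of its underside
- pump_head: Bystander: black sprayer pump head standing on the table between two branches: cap 68 mm diameter, plunger knob on top to 110 mm height; loose; origin at the centre of its underside
- bottle_cap: Bystander: drink-bottle cap, 30 mm diameter, 14 mm tall, loose on the table between two branches; origin at the centre of its underside
- grease_pot: Bystander: small open aluminium cup, 54 mm diameter, 36 mm tall, loose on the table between two branches; origin at the centre of its underside
- trigger: Bystander: black curved trigger handle of a sprayer lying on the table to the right of the branches, about 145 x 45 x 18 mm, loose; origin near its middle, at the underside
- wrench: Bystander: steel wrench lying on the table to the left of the branches, about 170 mm long, loose; origin at its middle

How it is judged (in metres and radians):
On the way, in this order (a step that is already met when the one before it is completed fails the run):
1. the supply valve is fully shut while the vent valve is still shut (value of joint supply_lever below 0.12 rad and value of joint vent_lever below 0.2 rad), for 0.2 s.
2. the vent valve is fully open, with the supply still shut (value of joint vent_lever above 1.45 rad and value of joint supply_lever below 0.12 rad), for 0.2 s.
At the end, for the whole second after the job is handed in: Supply lever within 0.12 rad (7 degrees) of square across its pipe, vent lever and tank lever within 0.12 rad of in line with their pipes, levers at rest (all of step 2 and value of joint tank_lever above 1.45 rad and velocity of joint supply_lever between -0.05 and 0.05 rad/s and velocity of joint vent_lever between -0.05 and 0.05 rad/s); the robot touches nothing.
It fails at once if the vent valve is opened (more than 0.2 rad) while the supply valve is not shut (more than 0.2 rad from shut) (value of joint each of vent_lever, supply_lever above 0.2 rad).
It fails at once if the tank valve is turned away from open (more than 0.15 rad) (value of joint tank_lever below 1.42 rad).
It fails at once if the supply or vent lever is pinched between the fingers instead of pushed ((x of the grasp point in the frame of supply_sleeve between -0.008 and 0.008 m and y of the grasp point in the frame of supply_sleeve between -0.05 and 0.05 m and z of the grasp point in the frame of supply_sleeve between -0.02 and 0.014 m and contact force between the fingers and supply_branch above 1 N) or (x of the grasp point in the frame of vent_sleeve between -0.008 and 0.008 m and y of the grasp point in the frame of vent_sleeve between -0.05 and 0.05 m and z of the grasp point in the frame of vent_sleeve between -0.02 and 0.014 m and contact force between the fingers and vent_branch above 1 N)).
It fails at once if a loose bystander is lifted or shifted by more than 20 mm (distance of any of leak_bottle, pump_head, bottle_cap, grease_pot, trigger, wrench from where it was at the start of the episode above 0.02 m).
It also fails if it takes over 54 s, if anything falls off the work surface, if the arm or the gripper's body presses on something with over 40 N, if the wrist force passes 120 N, or if a joint passes its speed limit or range.

ROBOT

A 6-joint arm with a two-finger parallel gripper is mounted at the origin on the work surface. World frame = base frame: x ahead of the robot, y to its left, z up, the work surface at z = 0. Lengths are in mm, angles in rad, forces in N, time in s.
With the tool pointing down it reaches from about 400 to 925 mm from the base axis. Payload 12.5 kg.
Tool frame: the origin (TCP) lies on the front face of the gripper's body, between the roots of the fingers; the fingertips stand 78 mm ahead of it and the grasp point (between the pads) lies 59 mm ahead of it (env.nose_length is the distance from the TCP to the fingertips, in mm); z points along the fingers, y is the line along which they close (so a half turn about z gives the same grasp; the last joint's range is limited). The gripper opens to 95 mm and grips with 3 to 60 N. Pads are 20 mm wide; open, the fingers measure 119 mm over their backs; the gripper's body (75 mm by 180 mm) begins 59 mm behind the grasp point.
Start: joints at [1.133, 0.491, 1.559, -0, 1.092, -0.106], TCP at [203.572, 590.928, 292.261] pointing down, gripper open.
Joint ranges: [-3.1, 3.1], [-0.84, 2.19], [0.05, 2.79], [-1.13, 4.28], [0.06, 2.93], [-2.69, 2.69]. Speed limits (rad/s): [2.22, 2.22, 2.79, 3.14, 3.14, 3.14].

INTERFACE

Orientations are given as [roll, pitch, yaw] about the fixed x, y, z axes, in that order (R = Rz(yaw) Ry(pitch) Rx(roll)).
In Python, from cell import env gives the robot as it stands.
- The arm moves only by the tool jog_arm, never from a script. Its argument "motion" is a list of rows, each a list of 7 numbers: the turn, a rotation vector about the tool's x, y, z in degrees, then the shift along the tool's x, y, z in mm, then the finger opening in mm, from 0 to 95.1. In form: [[wx, wy, wz, x, y, z, hand], ...]. A call has 1 to 10 rows; each row shifts and turns the commanded pose from where the row before left it, along the tool's axes as they then stand; what a row does not reach is not made up. A row lasts 1/8 s, in which the tool goes at most 62.5 mm and 10.7 degrees, less where a joint would pass 70% of its speed; a pose out of reach is approached as far as the arm can. A call is refused whole if a number of a shift passes 62.5 or a number of a turn 10.7, either way. A call with a gripper value outside its range is refused whole. The fingers move at their own pace and stop on an object; the grip force is fixed at half the most. Time passes only in rows, so rows that do not move let the fingers close. It gives the time, the measured TCP pose, the force, the opening and the grip force at its end, in the units of the state.
- env.state(): the state, without advancing time (a new reading comes with each control period).
- env.read_camera(name): name is "scene" or "top" or "wrist"; returns a dict with "color" (480x640x3 uint8, red, green, blue), "z_map" (480x640 float32, mm along the optical axis (not along the pixel's ray), 0 where there is no reading), "camera_matrix" (3x3 intrinsics, pixels), "world_to_cam" (4x4, takes a point from world to camera coordinates). Camera axes: x right, y up, looking along -z (the intrinsics and any distortion apply to the point x, -y, -z); pixel columns grow to the right and rows downward; lengths in mm; the calibration is good to about 2 mm. A picture is of the moment at which its call begins.
- env.job_done(): hands the job in; it is judged then, once.
Trained networks look in the newest picture that a camera, given by its name, has taken for a name from the list of things; names that differ only in an ending like _2 or _b are one class to them, and where a whole thing is asked for, a point or a joint stands for the part that bears it (a point fixed in the world has none). Each returns a list of dicts, best first, with "score" (0 to 1); they miss things now and then, are a little off and sometimes report something else, mostly with a low value. They report only what shows in the picture. A call takes as long as a camera call.
- env.recognise(camera, thing): "location" ([column, row] in pixels, amid what is visible of it).
The state is a dict: "t": time; "joints": joint angles; "qvel": joint speeds; "tau": joint torques, N m; "eef_pos": TCP position; "tcp_rot": TCP orientation; "ft_force": force on the tool from outside, world axes, zero at the start; "moment": the same for the moment, N m; "opening": opening from 0.0 (shut) to 1.0 (fully open); "grip_force": force on a finger pad.
Only numpy, scipy, OpenCV 4.12 (cv2) and the standard library are available. Lean on these libraries where they do the work, as an engineer would, in place of code of your own. Each camera call takes 0.05 s, during which the arm holds its last target. There are 200 camera calls.

## Working session

There is one attempt and no reset: what is moved stays moved. The work goes in short steps, Python scripts to look and compute and a tool call to move; the robot and the scene stay as the last step left them, time stands still between calls to the robot, and variables do not carry over. Pictures are saved under pics/ and viewed, at most 10 in all, crops included, and the job is handed in when it is done.

Besides the shell and the picture viewer there is one more tool, called after "Request:" as name(argument=value, ...), one argument or row to a line, values as JSON. jog_arm: Moves the arm, as the interface text tells. Its arguments: {"type":"object","properties":{"motion":{"type":"array"}},"required":["motion"]}

```bash
mkdir -p pics; cat > h.py <<'E'
from cell import env
import numpy as np, cv2
def shot(n,f):
    c=env.read_camera(n); cv2.imwrite('pics/'+f,c['color'][:,:,::-1]); return c
def world(c,u,v,z=None):
    K=np.array(c['camera_matrix']);T=np.linalg.inv(np.array(c['world_to_cam']))
    d=c['z_map'][int(v),int(u)]
    r=np.array([(u-K[0,2])/K[0,0],-(v-K[1,2])/K[1,1],-1])
    if z is None: return (T@np.r_[r*d,1])[:3]
    o=T[:3,3]; w=T[:3,:3]@r; return o+w*(z-o[2])/w[2]
E
python3 - <<'E'
from h import *
for n in ['top','scene']:
    c=shot(n,n+'1.png')
    for t in ['supply_branch','vent_branch','tank_branch','supply_sleeve','vent_sleeve','tank_sleeve','leak_bottle','pump_head']:
        r=env.recognise(n,t)
        for k in r[:2]:
            u,v=k['location']; print(n,t,round(k['score'],2),np.round([u,v]),np.round(world(c,u,v)))
print(env.state())
E
```

```text
top supply_branch 0.67 [206. 273.] [517. 202. 112.]
top supply_branch 0.66 [415. 229.] [ 623. -174.  108.]
top vent_branch 0.77 [203. 273.] [516. 208. 115.]
top vent_branch 0.35 [311. 262.] [540.  13. 156.]
top tank_branch 0.72 [313. 166.] [717.  20. 157.]
top supply_sleeve 0.68 [415. 272.] [ 533. -166.  156.]
top vent_sleeve 0.8 [167. 279.] [497. 259. 154.]
top vent_sleeve 0.46 [417. 274.] [ 529. -170.  154.]
top tank_sleeve 0.73 [311. 262.] [539.  13. 156.]
top tank_sleeve 0.48 [269. 231.] [616. 101.  56.]
top leak_bottle 0.84 [366. 229.] [619. -84. 100.]
top leak_bottle 0.65 [271. 228.] [609.  93. 106.]
top pump_head 0.8 [268. 227.] [612.  98. 104.]
top pump_head 0.41 [368. 230.] [617. -88. 100.]
scene supply_branch 0.81 [292. 320.] [ 949. -504. 1026.]
scene supply_branch 0.65 [375. 126.] [502. 254. 158.]
scene vent_branch 0.83 [376. 162.] [542. 208. 113.]
scene tank_branch 0.81 [405. 283.] [760. -26. 156.]
scene tank_branch 0.69 [218. 343.] [ 517. -276.   15.]
scene supply_sleeve 0.6 [256. 276.] [ 545. -176.  157.]
scene vent_sleeve 0.79 [380. 126.] [509. 263. 156.]
scene vent_sl
[... 183 characters left out ...]
.  98.  75.]
{'t': 0.9, 'joints': array([ 1.13342890e+00,  4.90899292e-01,  1.55887467e+00,  2.34579219e-05,
        1.09168183e+00, -1.05597937e-01]), 'qvel': array([-5.28367158e-04, -4.28857855e-05, -9.11604541e-04, -7.57215883e-04,
       -5.13695974e-04,  1.25242974e-03]), 'tau': array([-5.76528637e-04, -6.12451744e+01, -2.58436275e+01,  6.93363184e-02,
        4.44145070e-02,  7.02727357e-05]), 'eef_pos': array([203.55683887, 590.94888718, 292.27012071]), 'tcp_rot': array([ 3.14145436e+00, -6.27642351e-06,  2.80981235e+00]), 'ft_force': array([-0.23634913,  0.93040053,  0.32207404]), 'moment': array([0.00194469, 0.05069493, 0.02950789]), 'grip_force': 0.0, 'opening': 0.9984414146350499}
```

View pics/top1.png

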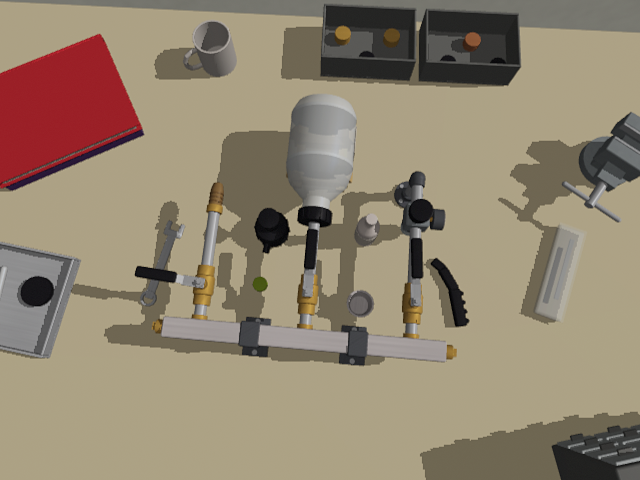

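View pics/scene1.png

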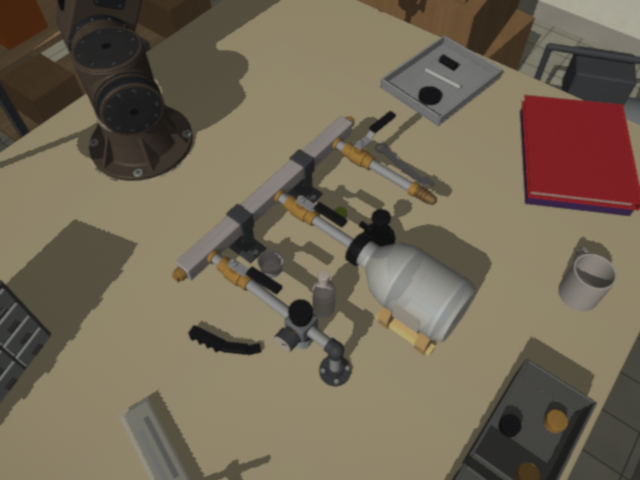

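The top view shows the vent branch on the left (silencer at 217,195, lever across it at 155,274). The tank branch is in the middle and the supply branch on the right (regulator at 420,212, lever in line at 416,258). Next I'll fit the bar and the levers from depth.

```bash
cat >> h.py <<'E'
def cloud(c):
    K=np.array(c['camera_matrix']);T=np.linalg.inv(np.array(c['world_to_cam']))
    v,u=np.mgrid[:480,:640]; d=c['z_map']
    p=np.stack([(u-K[0,2])/K[0,0]*d,-(v-K[1,2])/K[1,1]*d,-d],-1)
    return p@T[:3,:3].T+T[:3,3]
def line(q):
    m=q[:,:2].mean(0); _,_,V=np.linalg.svd(q[:,:2]-m,full_matrices=False); t=(q[:,:2]-m)@V[0]
    return m,V[0],t.min(),t.max()
def levers():
    # dark points at sleeve height
    c=env.read_camera('top'); P=cloud(c); col=c['color'].max(2)
    return P,col
E
python3 - <<'E'
from h import *
P,col=levers()
Z=P[...,2]
b=P[(Z>112)&(Z<122)&(P[...,0]<470)&(P[...,0]>350)&(abs(P[...,1])<330)]
m,d,a,e=line(b); print('bar',m,d,a,e,len(b), 'yaw',np.degrees(np.arctan2(d[1],d[0])))
for n,(x,y) in dict(vent=(497,255),tank=(545,13),supply=(535,-168)).items():
    k=(col<60)&(Z>148)&(Z<163)&(np.hypot(P[...,0]-x,P[...,1]-y)<60)
    m2,d2,a,e=line(P[k]); print(n,k.sum(),m2,d2,a,e,'deg',np.degrees(np.arctan2(d2[1],d2[0])),P[k][:,2].mean())
# sensor check of obstacles heights > 125
for n,(x,y,r) in dict(bottle=(619,-84,35),pump=(612,98,45),knob=(610,-178,50)).items():
    k=(Z>60)&(np.hypot(P[...,0]-x,P[...,1]-y)<r); print(n,P[k].mean(0),P[k].min(0),P[k].max(0))
E
```

```text
bar [412.88705462  16.14802121] [-0.02477008 -0.99969317] -266.83630771727263 259.0848180005436 6184 yaw -91.41936647555528
vent 428 [503.86580611 279.28336354] [-0.10551531 -0.99441768] -34.721647342267666 34.958697340496684 deg -96.05685664335049 155.0121136397987
tank 413 [563.37122165  16.01393423] [-0.99969721  0.02460658] -36.60747248439919 34.791204565011896 deg 178.5900047423184 154.9203287796316
supply 432 [ 557.6811835  -168.43270196] [-0.9995802  -0.02897273] -36.45993792420139 35.106369275124266 deg -178.33975257244907 154.71437410864223
bottle [622.4203741  -88.28152967  99.16109787] [ 606.61681386 -111.63344052   60.22066217] [648.86028957 -68.43144387 138.07073351]
pump [627.47584899  98.32387339 104.76969816] [609.10904422  79.09002237  61.29051171] [648.76673551 118.45312736 113.34379172]
knob [ 622.85846503 -177.72337143  132.40425724] [ 560.68436444 -225.33577026   63.43508686] [ 659.75859182 -154.71655317  158.20284989]
```

Request:
jog_arm(
  motion=[
    [0,0,-9.5,0,0,0,0],
    [0,0,-9.5,0,0,0,0],
    [0,0,0,-35,-41,0,0],
    [0,0,0,-35,-41,0,0],
    [0,0,0,-35,-41,0,0],
    [0,0,0,-35,-41,0,0],
    [0,0,0,-35,-41,0,0],
    [0,0,0,-35,-41,0,0],
    [0,0,0,-35,-41,0,0],
  ],
)

```text
t: 2.08
eef_pos: [449.5, 302.4, 292.4]
tcp_rot: [3.141, 0.0, 3.141]
ft_force: [0.0, 0.8, -0.0]
opening: 0.11
grip_force: 0.0
```

Request:
jog_arm(
  motion=[
    [0,0,0,-11,-52,0,0],
    [0,0,0,-11,-52,0,0],
    [0,0,0,-11,-52,0,0],
    [0,0,0,-11,-52,0,0],
    [0,0,0,-11,-52,0,0],
    [0,0,0,-11,-52,0,0],
    [0,0,0,-11,-52,0,0],
    [0,0,0,-11,-52,0,0],
    [0,0,0,-11,-52,0,0],
    [0,0,0,-11,-52,0,0],
  ],
)

```text
t: 3.32
eef_pos: [558.6, -218.0, 292.3]
tcp_rot: [3.142, 0.0, 3.141]
ft_force: [0.5, 0.1, 0.5]
opening: 0.006
grip_force: 0.0
```

Request:
jog_arm(
  motion=[
    [0,0,0,0,0,30,0],
    [0,0,0,0,0,30,0],
    [0,0,0,0,0,20,0],
    [0,0,0,0,0,0,0],
  ],
)

```text
t: 3.82
eef_pos: [558.1, -216.0, 211.1]
tcp_rot: [3.14, -0.002, 3.141]
ft_force: [0.7, -0.0, -0.3]
opening: 0.003
grip_force: 0.0
```

```bash
python3 - <<'E'
from h import *
s=env.state();print(s['eef_pos'],s['tcp_rot'],s['ft_force'],s['opening'])
c=shot('scene','s2.png'); im=cv2.imread('pics/s2.png')[150:400,150:450]; cv2.imwrite('pics/s2c.png',cv2.resize(im,None,fx=2.4,fy=2.4))
E
```

```text
[ 558.08085482 -216.00675549  211.05537255] [ 3.14033171e+00 -2.24542233e-03  3.14136506e+00] [ 0.66186711 -0.01751185 -0.28503753] 0.0033176564058576188
```

View pics/s2c.png

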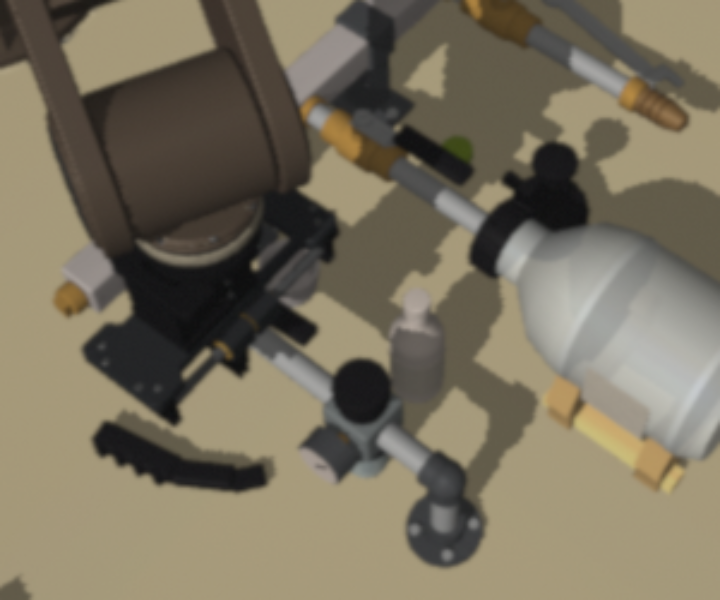

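The closed gripper is down on the right of the supply lever, clear of the regulator and the trigger. Now I'll push the lever round in an arc.

Request:
jog_arm(
  motion=[
    [0,0,0,-1,13,0,0],
    [0,0,0,-1,12,0,0],
    [0,0,0,-2,11,0,0],
    [0,0,0,-1,11,0,0],
    [0,0,0,2,13,0,0],
    [0,0,0,3,13,0,0],
    [0,0,0,7,12,0,0],
    [0,0,0,8,12,0,0],
  ],
)

```text
t: 4.88
eef_pos: [544.0, -118.9, 213.1]
tcp_rot: [-3.139, 0.003, -3.141]
ft_force: [1.9, -6.8, 0.3]
opening: 0.005
grip_force: 2.9
```

Request:
jog_arm(
  motion=[
    [0,0,0,9,7,0,0],
    [0,0,0,9,7,0,0],
    [0,0,0,9,4,0,0],
    [0,0,0,6,2,0,0],
  ],
)

```text
t: 5.38
eef_pos: [511.3, -98.9, 213.2]
tcp_rot: [-3.14, 0.004, -3.141]
ft_force: [4.1, -4.8, 0.1]
opening: 0.005
grip_force: 2.4
```

Request:
jog_arm(
  motion=[
    [0,0,0,4,1,0,0],
    [0,0,0,2,0,0,0],
    [0,0,0,0,0,0,0],
  ],
)

```text
t: 5.75
eef_pos: [508.4, -98.4, 213.5]
tcp_rot: [-3.139, 0.012, 3.141]
ft_force: [20.5, -2.3, -10.0]
opening: 0.003
grip_force: 10.6
```

Request:
jog_arm(
  motion=[
    [0,0,0,-10,0,0,0],
    [0,0,0,-15,0,0,0],
    [0,0,0,0,0,-40,0],
    [0,0,0,0,0,-40,0],
    [0,0,0,-10,50,0,0],
    [0,0,0,-10,50,0,0],
    [0,0,0,0,50,0,0],
    [0,0,0,10,50,0,0],
    [0,0,0,20,50,0,0],
    [0,0,0,35,50,0,0],
  ],
)

```text
t: 7.0
eef_pos: [484.2, 203.9, 292.2]
tcp_rot: [3.141, 0.0, 3.141]
ft_force: [0.3, 0.6, 0.0]
opening: 0.002
grip_force: 0.0
```

```bash
python3 - <<'E'
from h import *
c=shot('top','t3.png');P=cloud(c);col=c['color'].max(2);Z=P[...,2]
k=(col<60)&(Z>146)&(Z<163)&(np.hypot(P[...,0]-486,P[...,1]+98)<55)
m,d,a,e=line(P[k]);print(k.sum(),m,d,a,e)
print(env.state()['eef_pos'])
E
```

```text
438 [486.73777856 -96.74968143] [-0.02504078 -0.99968643] -33.99884338623526 35.102964760073974
[479.97268909 207.91182834 292.24474583]
```

View pics/t3.png

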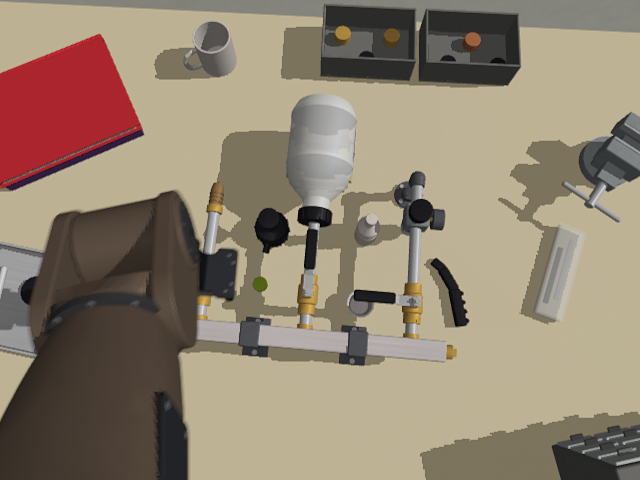

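The supply lever is shut: it lies parallel to the bar (390,297), and the loose things haven't moved. Next is the vent lever.

Request:
jog_arm(
  motion=[
    [0,0,0,10,40,0,0],
    [0,0,0,10,37,0,0],
    [0,0,0,0,0,30,0],
    [0,0,0,0,0,30,0],
    [0,0,0,0,0,20,0],
    [0,0,0,0,0,0,0],
  ],
)

```text
t: 7.8
eef_pos: [464.2, 279.2, 211.2]
tcp_rot: [-3.141, -0.002, -3.141]
ft_force: [-0.9, 0.2, 0.6]
opening: 0.005
grip_force: 0.0
```

Request:
jog_arm(
  motion=[
    [0,0,0,-11,0,0,0],
    [0,0,0,-11,0,0,0],
    [0,0,0,-11,0,0,0],
    [0,0,0,-11,0,0,0],
    [0,0,0,-13,-3,0,0],
    [0,0,0,-13,-5,0,0],
    [0,0,0,-11,-8,0,0],
    [0,0,0,-11,-8,0,0],
  ],
)

```text
t: 8.8
eef_pos: [556.6, 254.9, 212.6]
tcp_rot: [3.141, -0.002, 3.141]
ft_force: [-5.8, 3.0, 1.0]
opening: 0.0
grip_force: 2.7
```

Request:
jog_arm(
  motion=[
    [0,0,0,-5,-7,0,0],
    [0,0,0,-4,-7,0,0],
    [0,0,0,-3,-7,0,0],
    [0,0,0,-1,-5,0,0],
    [0,0,0,0,0,0,0],
  ],
)

```text
t: 9.43
eef_pos: [570.1, 228.7, 212.8]
tcp_rot: [3.141, 0.001, 3.141]
ft_force: [-0.6, 1.9, 0.1]
opening: 0.01
grip_force: 0.5
```

Request:
jog_arm(
  motion=[
    [0,0,0,0,-3,0,0],
    [0,0,0,0,0,0,0],
  ],
)

```text
t: 9.68
eef_pos: [570.2, 226.0, 212.7]
tcp_rot: [3.141, 0.002, 3.141]
ft_force: [1.3, 4.0, 0.4]
opening: 0.003
grip_force: 2.0
```

Request:
jog_arm(
  motion=[
    [0,0,0,0,-2,0,0],
    [0,0,0,0,-2,0,0],
    [0,0,0,0,0,0,0],
  ],
)

```text
t: 10.05
eef_pos: [570.5, 222.8, 212.8]
tcp_rot: [3.139, 0.003, 3.141]
ft_force: [3.9, 9.9, -0.8]
opening: 0.006
grip_force: 4.9
```

Request:
jog_arm(
  motion=[
    [0,0,0,0,-3,0,0],
    [0,0,0,0,0,0,0],
  ],
)

```text
t: 10.3
eef_pos: [570.5, 222.1, 212.9]
tcp_rot: [3.135, 0.004, 3.141]
ft_force: [4.3, 27.5, -2.9]
opening: 0.006
grip_force: 13.4
```

At the stop. I'll back off, rise clear and check.

Request:
jog_arm(
  motion=[
    [0,0,0,0,12,0,0],
    [0,0,0,0,15,0,0],
    [0,0,0,0,0,-40,0],
    [0,0,0,0,0,-40,0],
    [0,0,0,15,50,0,0],
    [0,0,0,20,50,0,0],
    [0,0,0,25,50,0,0],
    [0,0,0,25,50,0,0],
    [0,0,0,25,50,0,0],
    [0,0,0,0,0,0,0],
  ],
)

```text
t: 11.55
eef_pos: [457.3, 499.0, 291.9]
tcp_rot: [-3.141, -0.0, -3.138]
ft_force: [0.1, -0.1, -0.0]
opening: 0.008
grip_force: 0.0
```

```bash
python3 - <<'E'
from h import *
c=shot('top','t4.png');P=cloud(c);col=c['color'].max(2);Z=P[...,2]
for n,(x,y) in dict(vent=(569,205),tank=(563,16),supply=(487,-97)).items():
    k=(col<60)&(Z>146)&(Z<163)&(np.hypot(P[...,0]-x,P[...,1]-y)<55)
    m,d,a,e=line(P[k]);d=d*np.sign(d.sum());print(n,k.sum(),m,'a=',1.546-np.arctan2(d[1],d[0]))
print(env.state()['eef_pos'])
E
```

```text
vent 428 [569.29407338 204.40138499] a= 1.573830405080006
tank 411 [563.24083881  16.05023866] a= 1.5680941054001698
supply 447 [486.63046642 -96.93623449] a= -0.0003143366715672169
[458.35659998 497.29018213 291.84360314]
```

View pics/t4.png

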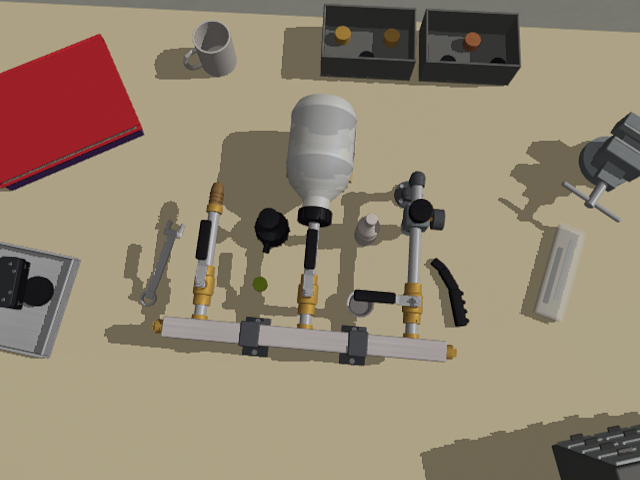

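The picture shows the supply lever across its pipe (375,297), with the vent (204,240) and tank (311,249) levers in line. The bystanders haven't moved.

```bash
python3 -c "
from cell import env
print(env.job_done())"
```

```text
the job is handed in; nothing more can be done
None
```

The job is handed in: I pushed the supply valve fully shut first, then the vent valve fully open, and the final camera check showed both at their stops, the tank valve still open and the loose things where they were.

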